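# Hang the nesting spacer collars on the storage hook

## Task

Put away the three grey spacer collars on the hook of the storage stand: the largest first, pushed right back against the stand's upright plate with its lipped end facing out towards the tip of the hook, then the middle one, lip out as well, then the smallest. Push each one home so that its end sits fully inside the lip of the one before it, and leave all three hanging there on their own. Do not shove the white carton or the code reader about.

Things in the scene. Friction and masses are not known exactly. Their poses are not given: they have to be found in the camera images.
- stand: Storage stand, fixed: dark base plate 150 x 100 x 15 mm, grey post, upright steel stop plate 60 mm wide reaching 166 mm up, and one level flat bar 18 mm wide and 10 mm thick sticking out of that plate, its tip turned up. Origin: on the worktop, under the bar's root at the plate's front face. The bar runs along -x (out to the tip); y left, z up.
- bar_root (a point): Top of the bar where it leaves the stop plate, 155 mm above the worktop; axes as the stand's. From here the bar is level for 142 mm towards -x.
- hook_tip (a point): Top of the upturned tip of the hook: 146 mm in front of the stop plate, 12 mm higher than the top of the level bar; the tip is 8 mm thick, 18 mm wide and ends 150 mm from the plate.
- collar_large_center (a point): Centre (half-way up, mid-width, mid-depth) of the largest collar: grey plastic sleeve 68 mm wide (y), 88 mm high (z), 44 mm deep (x), 0.15 to 0.31 kg, standing on the worktop, open right through along x. Window 30 mm wide, 46 mm high; its flat roof rests on the bar's flat top. Hung, the bar's top is 22 mm above this centre; the window's floor is 24 mm below it.
- collar_middle_center (a point): Centre (half-way up, mid-width, mid-depth) of the middle-sized collar: grey plastic sleeve 56 mm wide (y), 74 mm high (z), 44 mm deep (x), 0.12 to 0.24 kg, standing on the worktop, open right through along x. Window 30 mm wide, 46 mm high; its flat roof rests on the bar's flat top. Hung, the bar's top is 22 mm above this centre; the window's floor is 24 mm below it.
- collar_small_center (a point): Centre (half-way up, mid-width, mid-depth) of the smallest collar: grey plastic sleeve 42 mm wide (y), 60 mm high (z), 44 mm deep (x), 0.08 to 0.17 kg, standing on the worktop, open right through along x. Window 30 mm wide, 46 mm high; its flat roof rests on the bar's flat top. Hung, the bar's top is 22 mm above this centre; the window's floor is 24 mm below it.
- collar_large: The largest collar as a body, origin at the centre of its underside, 44 mm below its centre. Its -x end, which roughly faces the robot at the start, has a thin lip 8 mm deep with a mouth 62 x 80 mm that takes the rear (+x) end of the middle collar.
- collar_middle: The middle collar as a body, origin at the centre of its underside, 37 mm below its centre. Its -x end (roughly facing the robot at the start) has a lip 8 mm deep with a mouth 48 x 66 mm that takes the small collar. Nested 8 mm deep, its centre lies 36 mm in front (-x) of the large one's, at the same height.
- collar_small: The smallest collar as a body, origin at the centre of its underside, 30 mm below its centre. No lip, both ends alike. Nested 8 mm deep, its centre lies 36 mm in front (-x) of the middle one's, at the same height.
- white_box: Bystander: flat white carton 90 x 125 x 27 mm (x, y, z); origin at the centre of its underside.
- reader: Bystander: small black code reader 37 x 62 x 30 mm (x, y, z) among the collars; origin at the centre of its underside.
There are look-alikes about, which are no part of the job. What is shaped like the collar_large but brown, green or purple is not meant.

How it is judged:
On the way, in this order (a step that is already met when the one before it is completed fails the run):
1. the large collar hangs on the bar, back against the stop plate (gap at most 7 mm) (x of collar_large_center in the frame of stand between -0.029 and -0.015 m and y of collar_large_center in the frame of stand between -0.008 and 0.008 m and z of collar_large_center in the frame of stand between 0.127 and 0.139 m and angle between the x axis of collar_large and the x axis of stand, either way round below 0.12 rad and angle between collar_large's own z axis and vertical below 0.12 rad), for 0.2 s.
2. the middle collar hangs on the bar, its rear end nested in the large one's lip (all of step 1 and x of collar_middle_center in the frame of collar_large between -0.0405 and -0.0315 m and y of collar_middle_center in the frame of collar_large between -0.006 and 0.006 m and z of collar_middle_center in the frame of collar_large between 0.038 and 0.05 m and angle between the x axis of collar_middle and the x axis of collar_large, either way round below 0.12 rad and angle between collar_middle's own z axis and vertical below 0.12 rad), for 0.2 s.
3. the small collar hangs on the bar, its end nested in the middle one's lip (all of step 2 and x of collar_small_center in the frame of collar_middle between -0.0405 and -0.0315 m and y of collar_small_center in the frame of collar_middle between -0.006 and 0.006 m and z of collar_small_center in the frame of collar_middle between 0.031 and 0.043 m and angle between the x axis of collar_small and the x axis of collar_middle, either way round below 0.12 rad and angle between collar_small's own z axis and vertical below 0.12 rad), for 0.2 s.
At the end, for the whole second after the job is handed in: All collars hang still on the bar, upright and square within 0.12 rad: the large at most 7 mm from the plate, lip out; the middle in its lip, the small in the middle's lip, each within 4.5 mm of home (36 mm between centres), 6 mm sideways (large 8) and 6 mm in height (all of step 3 and linear speed of each of collar_large, collar_middle, collar_small below 0.02 m/s); the robot touches nothing.
It fails at once if the white carton or the code reader is shoved by more than 25 mm (distance of any of white_box, reader from where it was at the start of the episode above 0.025 m).
It also fails if it takes over 72 s, if anything falls off the work surface, if the arm or the gripper's body presses on something with over 40 N, if the wrist force passes 120 N, or if a joint passes its speed limit or range.

## Robot

A 6-joint arm with a two-finger parallel gripper is mounted at the origin on a cart in front of the work surface, level with it; the furniture and walls round the work are solid. World frame = base frame: x ahead of the robot, y to its left, z up, the work surface at z = 0. Lengths are in m, angles in rad, forces in N, time in s.
With the tool pointing down it reaches from about 0.35 to 0.975 m from the base axis. Payload 4.9 kg.
Tool frame: the origin (TCP) lies midway between the tips of the shut fingers; the grasp point (between the pads) lies 19 mm behind it; z points along the fingers, y is the line along which they close (so a half turn about z gives the same grasp; the last joint's range is limited). The gripper opens to 85 mm and grips with 20 to 120 N. Pads are 22 mm wide; open, the fingers measure 114 mm over their backs; the gripper's body (76 mm by 85 mm) begins 54 mm behind the grasp point. The pads swing forward as they close: fully open they stand 13 mm farther back than shut.
Start: joints at [1.222, 0.053, 1.613, -0, 1.476, -0.119], TCP at [0.142, 0.609, 0.231] pointing down, gripper open.
Joint ranges: [-3.01, 3.01], [-1.01, 2.22], [0.06, 2.58], [-1.02, 4.17], [0.09, 2.62], [-3.14, 3.14]. Speed limits (rad/s): [2.57, 2.57, 3.14, 3.14, 3.14, 3.14].

## Interface

Orientations are given as a unit quaternion [w, x, y, z].
In Python, from plant import state, grab_frame, job_done, cut_out, place_of gives the robot as it stands.
- The arm moves only by the tool jog_arm, never from a script. Its argument "motion" is text: rows parted by semicolons, each of 7 numbers parted by spaces: the opening in per cent of the stroke, from 0 (shut) to 100 (fully open), then the shift along the tool's x, y, z as a fraction of full scale, then the turn, a rotation vector about the tool's x, y, z as a fraction of full scale. A call has exactly 5 rows; each row is the pose to reach, as a shift and turn from the pose commanded when the call began, along the tool's axes at that moment; what a row does not reach only later rows make up. Full scale, the value 1, is 50 cm for a shift and 1.5 rad for a turn. A row lasts 1/8 s, in which the tool goes at most 62.5 mm and 10.7 degrees, less where a joint would pass 70% of its speed; a pose out of reach is approached as far as the arm can. A call with a number of a shift or a turn outside -1 to 1 is refused whole. A call with a gripper value outside its range is refused whole. The fingers move at their own pace and stop on an object; the grip force is fixed at half the most. Time passes only in rows, so rows that repeat a pose let the fingers close, or fill a call up. It gives the time, the measured TCP pose, the force, the opening and the grip force at its end, in the units of the state.
- state(): the state, without advancing time (a new reading comes with each control period).
- grab_frame(name): name is "scene" or "top"; returns a dict with "color" (420x560x3 uint8, red, green, blue), "range_z" (420x560 float32, m along the optical axis (not along the pixel's ray), 0 where there is no reading), "intrinsics" (3x3 intrinsics, pixels), "k1" (the pictures are not rectified: a ray, as slopes to the right and down, at radius r is drawn at 1 + k1 r^2 times it, then the intrinsics apply), "world_from_camera" (4x4, takes a point from camera to world coordinates). Camera axes: x right, y up, looking along -z (the intrinsics and any distortion apply to the point x, -y, -z); pixel columns grow to the right and rows downward; lengths in m; the calibration is good to about 2 mm. A picture is of the moment at which its call begins.
- job_done(): hands the job in; it is judged then, once.
Trained networks look in the newest picture that a camera, given by its name, has taken for a name from the list of things; names that differ only in an ending like _2 or _b are one class to them, and where a whole thing is asked for, a point or a joint stands for the part that bears it (a point fixed in the world has none). Each returns a list of dicts, best first, with "p" (0 to 1); they miss things now and then, are a little off and sometimes report something else, mostly with a low value. They report only what shows in the picture. A call takes as long as a camera call. They do not tell look-alikes from the thing itself.
- cut_out(camera, thing): "pixels" (420x560 bool, what is visible of it).
- place_of(camera, thing): "at" ([x, y, z] in m, in world coordinates, good to about 4 mm: a listed point, or the origin of a listed thing).
The state is a dict: "time": time; "joint_pos": joint angles; "joint_vel": joint speeds; "joint_efforts": joint torques, N m; "tool_pos": TCP position; "tool_rot": TCP orientation; "contact_force": force on the tool from outside, world axes, zero at the start; "ft_torque": the same for the moment, N m; "gripper_width": opening from 0.0 (shut) to 1.0 (fully open); "grasp_force": force on a finger pad.
Only numpy, scipy, OpenCV 4.12 (cv2) and the standard library are available. Lean on these libraries where they do the work, as an engineer would, in place of code of your own. Each camera call takes 0.05 s, during which the arm holds its last target. There are 200 camera calls.

## Working session

There is one attempt and no reset: what is moved stays moved. The work goes in short steps, Python scripts to look and compute and a tool call to move; the robot and the scene stay as the last step left them, time stands still between calls to the robot, and variables do not carry over. Pictures are saved under pics/ and viewed, at most 10 in all, crops included, and the job is handed in when it is done.

Besides the shell and the picture viewer there is one more tool, called after "Emit:" as name(argument=value, ...) on one line, values as JSON. jog_arm: Moves the arm, as the interface text tells. Shift numbers are shares of 50 cm and turn numbers shares of 1.5 rad, none past 1 either way. Its arguments: {"type":"object","properties":{"motion":{"type":"string"}},"required":["motion"]}

```bash
mkdir -p pics
cat > h.py <<'E'
import numpy as np,cv2
from plant import state,grab_frame,job_done,cut_out,place_of
from scipy.spatial.transform import Rotation as R
def cloud(f):
    z=f["range_z"];K=f["intrinsics"];h,w=z.shape
    v,u=np.mgrid[:h,:w].astype(float)
    D=np.array([f["k1"],0,0,0,0])
    p=cv2.undistortPoints(np.stack([u.ravel(),v.ravel()],1)[:,None],np.array(K,float),D)[:,0].reshape(h,w,2)
    P=np.stack([p[...,0]*z,-p[...,1]*z,-z,np.ones_like(z)],-1)@np.array(f["world_from_camera"]).T
    P=P[...,:3];P[z<=0]=np.nan
    return P
E
python3 - <<'E'
from h import *
np.set_printoptions(precision=4,suppress=True)
s=state();print(s["tool_pos"],s["tool_rot"],s["time"])
ims=[]
for c in("scene","top"):
    f=grab_frame(c);np.savez(f"/tmp/{c}.npz",P=cloud(f),c=f["color"])
    cv2.imwrite(f"pics/{c}0.png",cv2.resize(f["color"][...,::-1],(800,600)))
    print(c,f["world_from_camera"],f["intrinsics"][0][0])
    for t in("stand","bar_root","hook_tip","collar_large_center","collar_middle_center","collar_small_center","white_box","reader"):
        print(t,[(np.round(d["at"],3),round(d["p"],2)) for d in place_of(c,t)])
E
```

```text
[0.1421 0.608  0.2301] [-0.0002  0.1146  0.9934 -0.001 ] 0.0
scene [[ 0.6632  0.3718 -0.6495 -0.0482]
 [-0.7484  0.3384 -0.5704 -0.1224]
 [ 0.0077  0.8644  0.5027  0.5704]
 [ 0.      0.      0.      1.    ]] 401.17679617135957
stand [(array([0.546, 0.447, 0.001]), 0.67)]
bar_root [(array([0.549, 0.447, 0.153]), 0.74)]
hook_tip [(array([0.444, 0.343, 0.168]), 0.65), (array([0.563, 0.23 , 0.037]), 0.51)]
collar_large_center [(array([0.433, 0.214, 0.044]), 0.77), (array([0.325, 0.571, 0.045]), 0.65), (array([0.323, 0.437, 0.041]), 0.61), (array([0.552, 0.444, 0.153]), 0.25)]
collar_middle_center [(array([0.559, 0.233, 0.036]), 0.84)]
collar_small_center [(array([0.363, 0.305, 0.029]), 0.61)]
white_box [(array([ 0.332,  0.195, -0.001]), 0.73)]
reader [(array([ 0.439,  0.386, -0.001]), 0.58), (array([0.558, 0.234, 0.002]), 0.33)]
top [[-0.0095  0.9775 -0.2109  0.3189]
 [-0.9999 -0.0104 -0.0033  0.3696]
 [-0.0054  0.2108  0.9775  0.9729]
 [ 0.      0.      0.      1.    ]] 459.16038134921365
stand [(array([0.546, 0.452, 0.004]), 0.58)]
bar_root [(array([0.551, 0.449, 0.157]), 0.73)]
hook_tip [(array([0.45 , 0.343, 0.162]), 0.66)]
collar_large_center [(array([0.326, 0.562, 0.04 ]), 0.89), (array([0.325, 0.437, 0.044]), 0.81), (array([0.678, 0.201, 0.044]), 0.79), (array([0.434, 0.208, 0.041]), 0.61)]
collar_middle_center [(array([0.563, 0.231, 0.036]), 0.58), (array([0.333, 0.193, 0.002]), 0.29)]
collar_small_center [(array([0.362, 0.316, 0.03 ]), 0.91), (array([0.435, 0.21 , 0.042]), 0.39)]
white_box [(array([0.333, 0.195, 0.002]), 0.95)]
reader [(array([ 0.435,  0.387, -0.003]), 0.82)]
```

View pics/scene0.png

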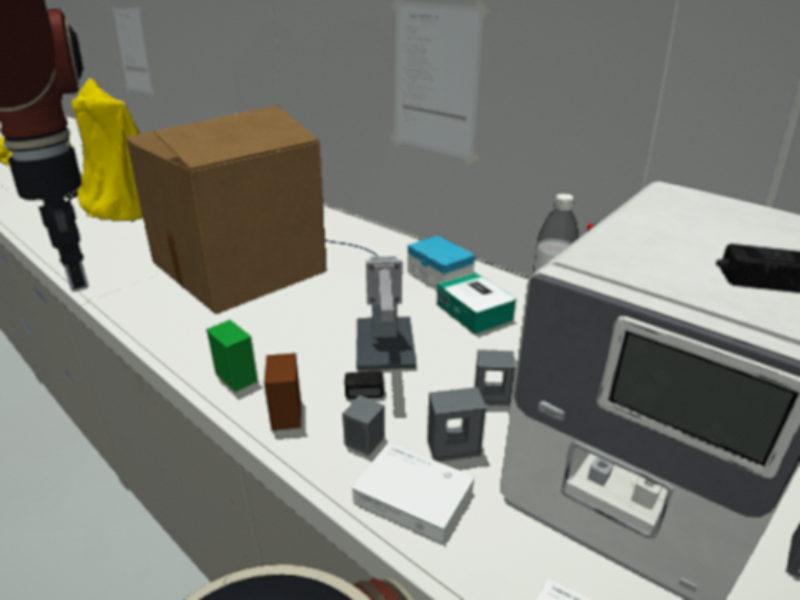

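View pics/top0.png

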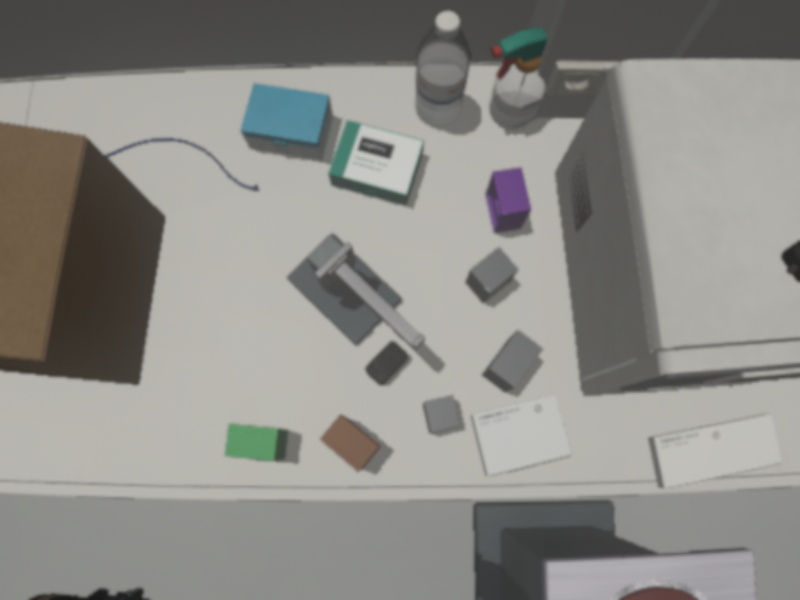

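Scene view: large collar at (457,425), middle at (495,378) and small at (363,425). The carton is in front of them and the reader at (365,384), near the hook tip; the green, brown and purple blocks are decoys. Top view: the bar runs from (340,265) to (415,340). Next I'll get yaws from the depth points.

Run:
```python
from h import *
np.set_printoptions(precision=4,suppress=True)
def rect(p):
    (c,s,a)=cv2.minAreaRect((p*1000).astype(np.float32)); return np.round(np.array(c)/1000,4),np.round(s,1),round(a,1)
for c in("scene","top"):
    d=np.load(f"/tmp/{c}.npz");P=d["P"].reshape(-1,3)
    P=P[~np.isnan(P[:,0])]
    print(c,"table z",np.median(P[(abs(P[:,2])<.015)&(abs(P[:,0]-.45)<.15)&(abs(P[:,1]-.3)<.2),2]))
    for n,(x,y),h in(("L",(.434,.211),.088),("M",(.561,.232),.074),("S",(.362,.312),.06),("reader",(.437,.387),.03),("box",(.333,.195),.027)):
        r=.06 if n!="box" else .085
        q=P[(np.hypot(P[:,0]-x,P[:,1]-y)<r)&(abs(P[:,2]-h)<.006)]
        if len(q)>10: print(n,len(q),np.median(q[:,2]),*rect(q[:,:2]))
    q=P[(np.hypot(P[:,0]-.5,P[:,1]-.4)<.12)&(abs(P[:,2]-.155)<.006)]
    print("bar",len(q),*rect(q[:,:2]),np.median(q[:,2]))
    m=q[:,:2].mean(0);u,s,v=np.linalg.svd(q[:,:2]-m);print(m,v[0])
    q=P[(np.hypot(P[:,0]-.5,P[:,1]-.4)<.12)&(P[:,2]>.162)&(P[:,2]<.175)]
    print("tip/plate",len(q)); 
    for far in(0,1):
        w=q[(q[:,0]>.5)==far]
        if len(w)>4: print(far,len(w),w.mean(0),*rect(w[:,:2]))
    q=P[(np.hypot(P[:,0]-.55,P[:,1]-.45)<.12)&(abs(P[:,2]-.015)<.006)]
    if len(q)>9: print("base",len(q),*rect(q[:,:2]))
```

```text
scene table z 0.0004876605198224082
L 591 0.08798097276132927 [0.4336 0.2087] [46.2 68.4] 51.8
M 342 0.0742285931904724 [0.5622 0.2322] [46.9 54.1] 39.0
S 393 0.05990811323979672 [0.3613 0.3096] [47.4 42.2] 11.7
reader 319 0.030221289739611135 [0.4366 0.3855] [36.7 59.8] 47.0
box 2956 0.027162613401325364 [0.3494 0.1982] [131.1 125.6] 12.6
bar 402 [0.5033 0.4133] [185.1  57.6] 37.3 0.15580978493688286
[0.5116 0.41  ] [-0.7009 -0.7133]
tip/plate 142
0 35 [0.4451 0.3427 0.1655] [0.4452 0.343 ] [ 6.3 15.8] 43.3
1 107 [0.552  0.4487 0.1652] [0.5562 0.4543] [28.7 57.4] 41.2
base 1221 [0.5524 0.4509] [152.2 100. ] 45.1
top table z -0.00039622682004775145
L 772 0.08750769259312968 [0.4336 0.209 ] [44.5 68.7] 51.7
M 577 0.0734631328382972 [0.5629 0.2314] [44.1 56.1] 38.3
S 482 0.059331184244905855 [0.3613 0.3094] [44.5 42.3] 12.3
reader 505 0.029223592308688096 [0.4381 0.3859] [36.2 61.6] 47.5
box 2724 0.026675375537992263 [0.3501 0.1983] [130.5 126.7] 12.4
bar 1078 [0.5161 0.4031] [186.9  56.7] 52.9 0.15513507379362973
[0.5176 0.4152] [-0.7006 -0.7136]
tip/plate 235
0 41 [0.447  0.3439 0.166 ] [0.447 0.344] [ 6.7 16.7] 43.3
1 194 [0.5537 0.4502 0.165 ] [0.5591 0.4555] [31.2 59.3] 46.2
base 1901 [0.5541 0.4506] [151.2 100.2] 45.1
```

```bash
cat >> h.py <<'E'
def go(*wps):
    """print jog fractions for waypoints (x,y,z,yaw of tool y in deg), tool straight down"""
    s=state();q=s["tool_rot"];Rt=R.from_quat([q[1],q[2],q[3],q[0]]);p=np.array(s["tool_pos"])
    print("t",round(s["time"],2),"pos",np.round(p,4),"yaw_y",round(np.degrees(np.arctan2(*Rt.as_matrix()[1::-1,1])),2),"tilt",np.round(Rt.as_matrix()[:2,2],4),"w",s["gripper_width"],"gf",s["grasp_force"],"F",np.round(s["contact_force"],1))
    for x,y,z,a in wps:
        a=np.radians(a);Y=np.array([np.cos(a),np.sin(a),0]);Z=np.array([0,0,-1.])
        G=R.from_matrix(np.stack([np.cross(Y,Z),Y,Z],1))
        sh=Rt.inv().apply(np.array([x,y,z])-p)/.5;rv=(Rt.inv()*G).as_rotvec()/1.5
        print(np.round(sh,4),np.round(rv,4))
ST=45.3
def bar(d,z,lat=0):
    """world point at stand x=-d, z"""
    c,s=np.cos(np.radians(ST)),np.sin(np.radians(ST))
    r=np.array([.446,.3435])+.146*np.array([c,s])
    return (*(r-d*np.array([c,s])+lat*np.array([-s,c])),z,ST+90)
E
python3 - <<'E'
from h import *
go((.4336,.209,.20,141.8),(.4336,.209,.034,141.8))
c=np.load("/tmp/scene.npz")["c"];cv2.imwrite("pics/crop.png",cv2.resize(c[220:340,210:380,::-1],None,fx=4.5,fy=4.5,interpolation=cv2.INTER_CUBIC))
E
```

```text
t 0.9 pos [0.1424 0.6086 0.2314] yaw_y 76.83 tilt [0.     0.0001] w 0.9965828678269733 gf 0.0 F [-0.5 -0.5  0.7]
[-0.7492 -0.6454  0.0627] [ 0.      0.     -0.7559]
[-0.7492 -0.6455  0.3947] [ 0.      0.     -0.7559]
```

View pics/crop.png

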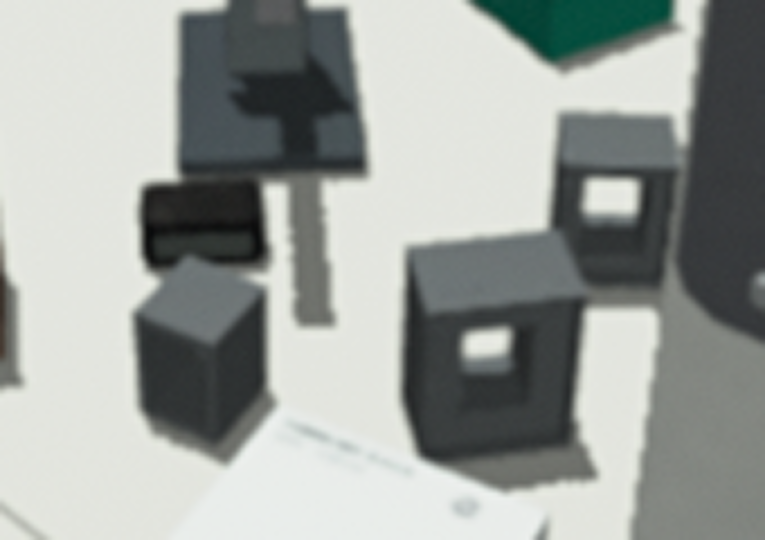

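Crop: windows of the large (487,348) and middle (612,200) collars show clearly. The small collar's open faces are unclear, and I can't see the lips. I'll check both with depth.

Run:
```python
from h import *
np.set_printoptions(precision=0,suppress=True,linewidth=160)
P=np.load("/tmp/scene.npz")["P"].reshape(-1,3);P=P[~np.isnan(P[:,0])]
def face(n,x,y,yaw,h,half):
    a=np.radians(yaw);d=P-[x,y,0];X=d[:,0]*np.cos(a)+d[:,1]*np.sin(a);Y=-d[:,0]*np.sin(a)+d[:,1]*np.cos(a)
    m=(abs(Y)<half+.002)&(d[:,2]>.003)&(d[:,2]<h-.003)&(abs(X)<.03)
    print(n,yaw)
    for z0 in np.arange(.005,h,.008):
        row=[]
        for y0 in np.arange(-half,half,.007):
            k=m&(Y>=y0)&(Y<y0+.007)&(d[:,2]>=z0)&(d[:,2]<z0+.008)
            row.append(np.median(X[k])*1000 if k.sum() else np.nan)
        print(np.array(row))
face("L",.4336,.209,51.8,.088,.034)
face("M",.5626,.2317,38.6,.074,.028)
face("S",.3613,.3095,12,.06,.021)
face("S",.3613,.3095,102,.06,.021)
```

```text
L 51.8
[-15. -13. -13. -13. -13. -13. -14. -13. -14.  -5.]
[-16. -13. -11.   0.  -0.   0. -12. -14. -13. -10.]
[-20. -14.  -4.  12.   5. -14. -13. -13. -14.  -4.]
[-17. -14.  -9.   3.  nan  nan  nan -14. -15.  -7.]
[-17. -14. -12.  nan  nan  nan  nan -14. -14.  -7.]
[-17. -14. -13.  nan  nan  nan  nan -14. -14.  -8.]
[-19. -14. -14.  nan  nan  nan -13. -15. -14.  -5.]
[-19. -14. -13. -14. -14. -13. -13. -14. -15.  -4.]
[-18. -14. -14. -14. -14. -14. -14. -14. -15.  -8.]
[-20. -15. -14. -15. -14.  nan -14. -15. -15.  -5.]
[nan nan nan nan nan nan nan nan nan nan]
M 38.6
[-17. -14.  -4. -11. -10. -12. -12.  17.]
[-19. -13.   5.   3.   6.   5. -12. -14.]
[-21. -13.  11.  nan  nan  nan -12. -10.]
[-18. -14.  -0.  nan  nan  nan -12. -11.]
[-16. -13.   4.  nan  nan  nan -13. -13.]
[-19. -14.  -6.  nan  nan  nan -12. -18.]
[-18. -13. -14. -12. -13. -13. -12. -13.]
[-20. -13. -13. -14. -14. -13. -14. -16.]
[-19. -21.  nan  nan  nan -20. -19.  -5.]
S 12
[ -3. -19. -16.  -8.  -3.  -6.]
[-3. nan nan nan nan -8.]
[ -4.  nan  nan  nan  nan -11.]
[ -3.  nan  nan  nan  nan -16.]
[ -4.  nan  nan  nan  nan -21.]
[ -5. -20. -21. -21.  nan -21.]
[ -4. -21. -22. -22. -22. -22.]
S 102
[-19.  10.   8.   6.   5.   0.]
[-20. -20.  15. -19.  -2.  -1.]
[-20. -20. -20.  -2.  16. -20.]
[-20. -20. -21. -19.  -2. -16.]
[-21. -21. -20. -20. -20. -16.]
[-20. -20. -20. -20. -20.  -7.]
[-20. -20. -20. -20. -20. -19.]
```

Emit:
jog_arm(motion="100 -0.125 -0.108 0.01 0 0 -0.12; 100 -0.25 -0.215 0.02 0 0 -0.24; 100 -0.375 -0.323 0.03 0 0 -0.36; 100 -0.5 -0.43 0.04 0 0 -0.48; 100 -0.6 -0.517 0.05 0 0 -0.6")

```text
time: 1.52
tool_pos: [0.3166, 0.3707, 0.2135]
tool_rot: [0.001, -0.313, 0.95, 0.0]
contact_force: [-0.3, 0.9, 0.1]
gripper_width: 0.996
grasp_force: 0.0
```

Depth confirms that both lips face the robot (the faces sit 8 mm back) and that the small collar's x axis has yaw 12°.

```bash
python3 -c "
from h import *
go((.4336,.209,.14,141.8),(.4336,.209,.034,141.8))"
```

```text
t 1.52 pos [0.3166 0.3707 0.2135] yaw_y 126.48 tilt [0.0009 0.0006] w 0.9960849729298574 gf 0.0 F [-0.3  0.9  0.1]
[ 0.0042 -0.3992  0.1471] [-1.000e-04  7.000e-04 -1.783e-01]
[ 0.0045 -0.3992  0.3591] [-1.000e-04  7.000e-04 -1.783e-01]
```

Emit:
jog_arm(motion="100 0.002 -0.1 0.03 0 0 -0.06; 100 0.004 -0.2 0.06 0 0 -0.12; 100 0.004 -0.3 0.1 0 0 -0.17; 100 0.004 -0.37 0.14 0 0 -0.17; 100 0.004 -0.37 0.14 0 0 -0.17")

```text
time: 2.15
tool_pos: [0.423, 0.2197, 0.1416]
tool_rot: [-0.002, -0.427, 0.904, 0.0]
contact_force: [-0.6, -0.5, 1.1]
gripper_width: 0.999
grasp_force: 0.0
```

```bash
python3 -c "
from h import *
go((.4336,.209,.11,141.8),(.4336,.209,.034,141.8))"
```

```text
t 2.15 pos [0.423  0.2197 0.1416] yaw_y 140.54 tilt [-0.0032 -0.0012] w 0.9989852385620046 gf 0.0 F [-0.6 -0.5  1.1]
[ 0.0029 -0.03    0.0631] [ 0.0012 -0.002  -0.0146]
[ 0.0024 -0.0303  0.2151] [ 0.0012 -0.002  -0.0146]
```

Emit:
jog_arm(motion="100 0.003 -0.03 0.03 0 0 -0.013; 100 0.003 -0.03 0.06 0 0 -0.013; 100 0.003 -0.03 0.06 0 0 -0.013; 100 0.003 -0.03 0.06 0 0 -0.013; 100 0.003 -0.03 0.06 0 0 -0.013")

```text
time: 2.78
tool_pos: [0.4341, 0.2115, 0.1141]
tool_rot: [0.001, -0.438, 0.899, -0.0]
contact_force: [-0.3, 0.4, 0.5]
gripper_width: 1.001
grasp_force: 0.0
```

```bash
python3 -c "
from h import *
go((.4336,.209,.034,141.8))"
```

```text
t 2.77 pos [0.4341 0.2115 0.1141] yaw_y 141.92 tilt [0.0012 0.0004] w 1.0005075818036082 gf 0.0 F [-0.3  0.4  0.5]
[ 0.0047 -0.0022  0.1602] [-0.0004  0.0007  0.0014]
```

Emit:
jog_arm(motion="100 0.004 -0.002 0.07 0 0 0.001; 100 0.004 -0.002 0.13 0 0 0.001; 100 0.004 -0.002 0.16 0 0 0.001; 100 0.004 -0.002 0.16 0 0 0.001; 0 0.004 -0.002 0.16 0 0 0.001")

```text
time: 3.4
tool_pos: [0.4346, 0.2092, 0.0347]
tool_rot: [0.001, -0.437, 0.9, -0.0]
contact_force: [0.2, 1.2, 0.1]
gripper_width: 0.818
grasp_force: 0.0
```

Emit:
jog_arm(motion="0 0 0 0 0 0 0; 0 0 0 0 0 0 0; 0 0 0 0 0 0 0; 0 0 0 0 0 0 0; 0 0 0 0 0 0 0")

```text
time: 4.03
tool_pos: [0.4349, 0.2093, 0.035]
tool_rot: [0.002, -0.437, 0.9, -0.0]
contact_force: [-0.8, 0.5, 5.9]
gripper_width: 0.789
grasp_force: 68.0
```

```bash
python3 -c "
from h import *
print(bar(.19,.15));go((.4336,.209,.15,135.3),bar(.19,.148))"
```

```text
(np.float64(0.4150506330763378), np.float64(0.3122248231495883), 0.15, 135.3)
t 4.03 pos [0.4349 0.2093 0.035 ] yaw_y 141.79 tilt [0.0028 0.0011] w 0.7885787680885568 gf 67.96846389770508 F [-0.8  0.5  5.9]
[ 0.0014  0.0013 -0.2299] [-0.0009  0.0018  0.0755]
[-0.1379  0.1581 -0.2258] [-0.0009  0.0018  0.0755]
```

Emit:
jog_arm(motion="0 0 0 -0.08 0 0 0; 0 0 0 -0.16 0 0 0.02; 0 -0.03 0.03 -0.226 0 0 0.05; 0 -0.1 0.1 -0.226 0 0 0.074; 0 -0.137 0.157 -0.226 0 0 0.074")

```text
time: 4.65
tool_pos: [0.4137, 0.3124, 0.1464]
tool_rot: [0.0, -0.386, 0.922, 0.0]
contact_force: [-0.0, 0.4, -3.0]
gripper_width: 0.79
grasp_force: 68.8
```

Emit:
jog_arm(motion="0 0 0 0 0 0 0; 0 0 0 0 0 0 0; 0 0 0 0 0 0 0; 0 0 0 0 0 0 0; 0 0 0 0 0 0 0")

```text
time: 5.28
tool_pos: [0.4143, 0.3107, 0.1463]
tool_rot: [0.0, -0.386, 0.923, -0.0]
contact_force: [-0.0, 0.5, -2.2]
gripper_width: 0.786
grasp_force: 68.8
```

Run:
```python
from h import *
f=grab_frame("scene");P=cloud(f)
cv2.imwrite("pics/s1.png",cv2.resize(f["color"][120:330,180:460,::-1],(800,600)))
f=grab_frame("top");P=cloud(f).reshape(-1,3)
for a in ("collar_large_center",): print([(np.round(d["at"],3),round(d["p"],2)) for d in place_of("top",a)])
go(bar(.19,.148),bar(.10,.148))
```

```text
[(array([0.321, 0.435, 0.04 ]), 0.96), (array([0.324, 0.563, 0.04 ]), 0.73), (array([0.678, 0.204, 0.044]), 0.71)]
t 5.42 pos [0.4142 0.311  0.1464] yaw_y 135.42 tilt [0.0001 0.0001] w 0.7882884079739734 gf 68.81931066513062 F [-0.5  0.2 -2.6]
[-0.0029  0.0005 -0.0032] [-0.      0.0001  0.0014]
[-0.1829  0.0002 -0.0032] [-0.      0.0001  0.0014]
```

View pics/s1.png

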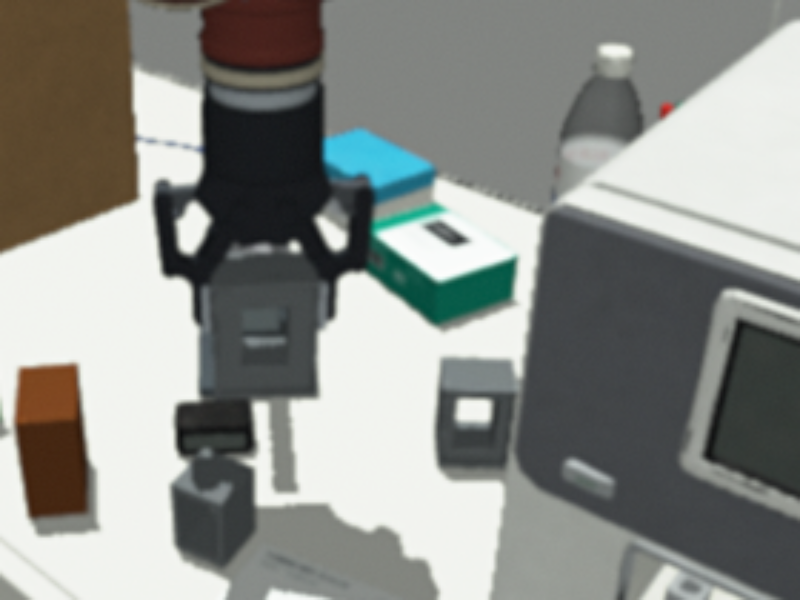

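The collar is held with its window lined up on the hook. Now sliding it in.

Emit:
jog_arm(motion="0 -0.04 0 -0.003 0 0 0.001; 0 -0.08 0 -0.003 0 0 0.001; 0 -0.12 0 -0.003 0 0 0.001; 0 -0.16 0 -0.003 0 0 0.001; 0 -0.18 0 -0.003 0 0 0.001")

```text
time: 6.05
tool_pos: [0.4778, 0.3758, 0.1477]
tool_rot: [-0.0, -0.386, 0.923, -0.0]
contact_force: [0.6, -0.5, -2.4]
gripper_width: 0.789
grasp_force: 68.8
```

Emit:
jog_arm(motion="0 0 0 0 0 0 0; 0 0 0 0.01 0 0 0; 0 0 0 0.025 0 0 0; 0 0 0 0.04 0 0 0; 0 0 0 0.04 0 0 0")

```text
time: 6.68
tool_pos: [0.4765, 0.3747, 0.1264]
tool_rot: [-0.001, -0.385, 0.923, -0.0]
contact_force: [-0.9, -0.7, -3.5]
gripper_width: 0.792
grasp_force: 68.8
```

Run:
```python
from h import *
go(bar(.1,.125),bar(.04,.125),bar(.021,.125))
```

```text
t 6.67 pos [0.4765 0.3747 0.1264] yaw_y 135.35 tilt [-0.002  -0.0013] w 0.7920436898836621 gf 68.82635951042175 F [-0.9 -0.7 -3.5]
[-0.0048 -0.0006  0.0028] [ 0.0004 -0.0016  0.0005]
[-0.1248 -0.0007  0.0025] [ 0.0004 -0.0016  0.0005]
[-0.1628 -0.0007  0.0024] [ 0.0004 -0.0016  0.0005]
```

Emit:
jog_arm(motion="0 -0.05 0 0 0 0 0; 0 -0.1 0 0 0 0 0; 0 -0.13 0 0 0 0 0; 0 -0.145 0 0 0 0 0; 0 -0.15 0 0 0 0 0")

```text
time: 7.3
tool_pos: [0.53, 0.4287, 0.1278]
tool_rot: [-0.0, -0.386, 0.923, -0.0]
contact_force: [0.2, -0.5, -3.0]
gripper_width: 0.791
grasp_force: 68.8
```

Emit:
jog_arm(motion="0 -0.003 0 0.001 0 0 0; 0 -0.006 0 0.002 0 0 0; 0 -0.009 0 0.003 0 0 0; 0 -0.01 0 0.004 0 0 0; 0 -0.01 0 0.004 0 0 0")

```text
time: 7.92
tool_pos: [0.5334, 0.4321, 0.1257]
tool_rot: [-0.0, -0.385, 0.923, -0.0]
contact_force: [-0.7, -0.6, -2.8]
gripper_width: 0.787
grasp_force: 68.8
```

Run:
```python
from h import *
go(bar(.021,.124))
```

```text
t 7.92 pos [0.5334 0.4321 0.1257] yaw_y 135.35 tilt [-0.0002 -0.0001] w 0.7872732236413299 gf 68.82890224456787 F [-0.7 -0.6 -2.8]
[-0.001  -0.0004  0.0035] [ 0.     -0.0001  0.0006]
```

Emit:
jog_arm(motion="0 -0.001 0 0.001 0 0 0; 0 -0.002 0 0.002 0 0 0; 0 -0.003 0 0.003 0 0 0; 0 -0.004 0 0.004 0 0 0; 0 -0.004 0 0.004 0 0 0")

```text
time: 8.55
tool_pos: [0.5345, 0.4333, 0.1242]
tool_rot: [-0.001, -0.385, 0.923, -0.0]
contact_force: [-4.6, -3.0, 1.4]
gripper_width: 0.79
grasp_force: 69.1
```

Emit:
jog_arm(motion="100 0 0 0.001 0 0 0; 100 0 0 0.001 0 0 0; 100 0 0 0.001 0 0 0; 100 0 0 0.001 0 0 0; 100 0 0 0.001 0 0 0")

```text
time: 9.18
tool_pos: [0.535, 0.4337, 0.1234]
tool_rot: [0.0, -0.386, 0.923, 0.0]
contact_force: [0.3, 0.5, -0.6]
gripper_width: 1.006
grasp_force: 0.0
```

Emit:
jog_arm(motion="100 0 0 -0.05 0 0 0; 100 0 0 -0.15 0 0 0; 100 0 0 -0.22 0 0 0; 100 0 0 -0.22 0 0 0; 100 0 0 -0.22 0 0 0")

```text
time: 9.8
tool_pos: [0.5346, 0.4334, 0.2323]
tool_rot: [-0.001, -0.386, 0.923, -0.0]
contact_force: [-0.3, 0.2, -0.4]
gripper_width: 1.002
grasp_force: 0.0
```

```bash
cat >> h.py <<'E'
def hung(P,h):
    "rect of top face of a collar hanging with half height h, in stand coords"
    b=np.array(bar(0,0)[:2]);a=np.radians(ST);d=P-[*b,0]
    X=d[:,0]*np.cos(a)+d[:,1]*np.sin(a);Y=-d[:,0]*np.sin(a)+d[:,1]*np.cos(a)
    m=(abs(d[:,2]-.133-h)<.005)&(X<.003)&(X>-.16)&(abs(Y)<.05)
    if m.sum()<10: return print("hung",m.sum())
    q=np.stack([X,Y],1)[m]*1000
    print("hung",m.sum(),cv2.minAreaRect(q.astype(np.float32)),"X",np.percentile(q[:,0],[1,99]),"z",np.median(P[m,2]))
E
python3 - <<'E'
from h import *
for c in("scene","top"):
    f=grab_frame(c);P=cloud(f).reshape(-1,3);P=P[~np.isnan(P[:,0])];hung(P,.044)
    if c=="scene":cv2.imwrite("pics/s2.png",cv2.resize(f["color"][120:330,180:460,::-1],(800,600)))
    print([(np.round(d["at"],3),round(d["p"],2)) for d in place_of(c,"collar_large_center")])
    for n,(x,y),h in(("M",(.561,.232),.074),("S",(.362,.312),.06)):
        q=P[(np.hypot(P[:,0]-x,P[:,1]-y)<.06)&(abs(P[:,2]-h)<.006)]
        if len(q)>10: print(n,cv2.minAreaRect((q[:,:2]*1000).astype(np.float32)))
print(bar(.022,.133))
go((.5626,.2317,.2,128.5))
E
```

```text
hung 291 ((-22.39541244506836, -0.15976715087890625), (66.38349914550781, 43.51050567626953), 89.6841812133789) X [-43.7769794   -1.36611335] z 0.1778652147059604
[(array([0.323, 0.44 , 0.043]), 0.9), (array([0.323, 0.569, 0.044]), 0.74), (array([0.539, 0.437, 0.129]), 0.58)]
M ((562.044189453125, 232.5811767578125), (47.754058837890625, 54.870262145996094), 36.21703338623047)
S ((360.6260070800781, 309.52117919921875), (46.31190490722656, 42.681095123291016), 10.5974702835083)
hung 311 ((-12.016946792602539, -9.174783706665039), (53.252525329589844, 23.344337463378906), 78.79981994628906) X [-26.07641283  -0.25978529] z 0.17643657504540877
[(array([0.322, 0.434, 0.04 ]), 0.96), (array([0.328, 0.562, 0.042]), 0.68), (array([0.563, 0.234, 0.001]), 0.56)]
M ((564.1796875, 229.67897033691406), (43.98501205444336, 53.59994125366211), 38.502403259277344)
(np.float64(0.5332209431485024), np.float64(0.43163913476025106), 0.133, 135.3)
t 10.0 pos [0.5342 0.4331 0.231 ] yaw_y 135.35 tilt [-0.0028 -0.0019] w 0.9974995503838251 gf 0.0 F [ 1.3  0.1 -1.2]
[ 0.2464 -0.3235  0.0627] [ 0.0003 -0.0023  0.0797]
```

View pics/s2.png

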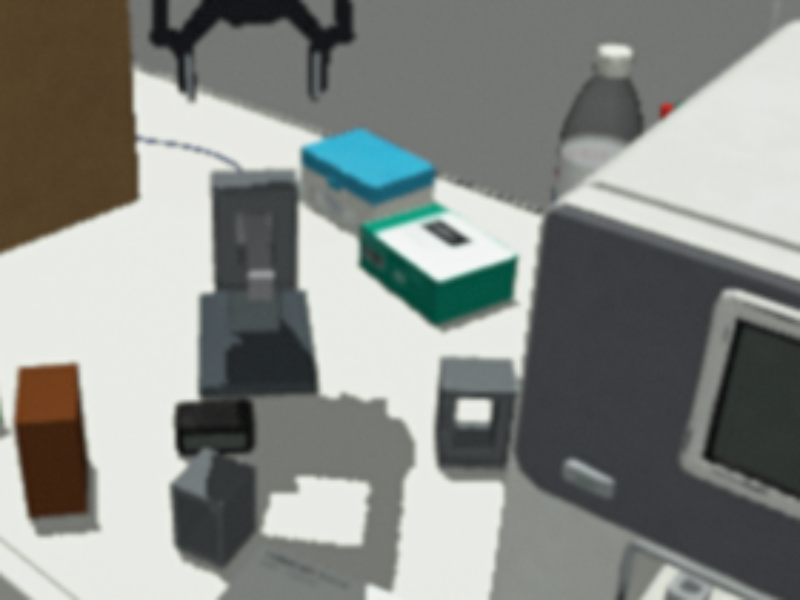

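Large collar hangs at x −22.4 mm, square and against the plate. Next is the middle one; first I'll check clearance to the tall machine beside it.

Run:
```python
from h import *
for c in("scene","top"):
    P=np.load(f"/tmp/{c}.npz")["P"].reshape(-1,3);P=P[~np.isnan(P[:,0])]
    m=P[(P[:,0]>.3)&(P[:,0]<.9)&(P[:,1]<.16)&(P[:,1]>-.2)&(P[:,2]>.05)]
    for z in np.arange(.05,.45,.05):
        k=m[(m[:,2]>=z)&(m[:,2]<z+.05)]
        if len(k)>20: print(c,round(z,2),len(k),np.percentile(k[:,0],[1,99]).round(3),np.percentile(k[:,1],[1,99]).round(3))
a=np.radians(38.6);x,y=.5628-.005*np.cos(a),.2316-.005*np.sin(a);print(x,y)
go((x,y,.2,128.6))
```

```text
scene 0.05 5352 [0.383 0.463] [-0.159  0.1  ]
scene 0.1 3544 [0.383 0.441] [-0.159  0.102]
scene 0.15 4931 [0.378 0.398] [-0.159  0.101]
scene 0.2 6220 [0.379 0.396] [-0.159  0.1  ]
scene 0.25 7031 [0.379 0.393] [-0.149  0.1  ]
scene 0.3 19540 [0.38  0.842] [-0.128  0.141]
scene 0.35 3402 [0.475 0.844] [-0.1    0.157]
scene 0.4 2450 [0.834 0.844] [-0.027  0.158]
top 0.05 1569 [0.384 0.842] [-0.063  0.156]
top 0.1 2088 [0.384 0.841] [0.031 0.157]
top 0.15 2899 [0.38  0.842] [-0.019  0.155]
top 0.2 3730 [0.38  0.842] [-0.084  0.155]
top 0.25 4311 [0.38  0.842] [-0.023  0.155]
top 0.3 26561 [0.383 0.836] [-0.088  0.119]
top 0.35 156 [0.482 0.514] [-0.047 -0.035]
0.5588923976379059 0.22848060201645307
t 10.0 pos [0.5342 0.4331 0.231 ] yaw_y 135.35 tilt [-0.0028 -0.0019] w 0.9974995503838251 gf 0.0 F [ 1.3  0.1 -1.2]
[ 0.2562 -0.3228  0.0627] [ 0.0003 -0.0023  0.0785]
```

```bash
python3 - <<'E'
from h import *
s=state();p=np.array(s["tool_pos"]);th=s["joint_pos"][0];print("q",np.round(s["joint_pos"],3),np.arctan2(p[1],p[0]))
Q=[]
for c in("scene","top"):
    f=grab_frame(c);P=cloud(f).reshape(-1,3);Q.append(P[~np.isnan(P[:,0])])
    cv2.imwrite(f"pics/arm_{c}.png",f["color"][...,::-1])
P=np.vstack(Q);d=P-p
r=d[:,0]*np.cos(th)+d[:,1]*np.sin(th);l=-d[:,0]*np.sin(th)+d[:,1]*np.cos(th)
for z in np.arange(-.02,.6,.04):
    k=(d[:,2]>=z)&(d[:,2]<z+.04)&(r>-.5)&(r<.14)&(abs(l)<.2)
    if k.sum()>15: print(round(z,2),k.sum(),"r",np.percentile(r[k],[1,50,99]).round(3),"l",np.percentile(l[k],[1,50,99]).round(3))
E
python3 -c "
import cv2,numpy as np
cv2.imwrite('pics/arm2.png',cv2.resize(np.hstack([cv2.imread('pics/arm_scene.png'),cv2.imread('pics/arm_top.png')]),(800,300)))"
```

```text
q [ 0.573  0.2    1.453 -0.     1.492 -1.789] 0.6812676822598089
-0.02 209 r [-0.313 -0.307  0.01 ] l [-0.2   -0.196  0.044]
0.02 538 r [-0.313 -0.021  0.016] l [-0.2   -0.054  0.057]
0.06 1496 r [-0.313 -0.013  0.02 ] l [-0.2   -0.025  0.071]
0.1 1435 r [-0.037 -0.012  0.02 ] l [-0.067 -0.002  0.067]
0.14 1361 r [-0.038 -0.031 -0.001] l [-0.037 -0.001  0.034]
0.18 1242 r [-0.037 -0.03  -0.002] l [-0.035 -0.001  0.034]
0.22 1262 r [-0.183 -0.034 -0.002] l [-0.057 -0.011  0.056]
0.26 4024 r [-0.336 -0.077  0.018] l [-0.064 -0.024  0.065]
0.3 20297 r [-0.435 -0.112  0.029] l [-0.056 -0.003  0.058]
0.34 16188 r [-0.33  -0.241 -0.154] l [-0.045  0.007  0.049]
0.38 9614 r [-0.378 -0.32  -0.272] l [-0.043 -0.004  0.034]
```

View pics/arm2.png

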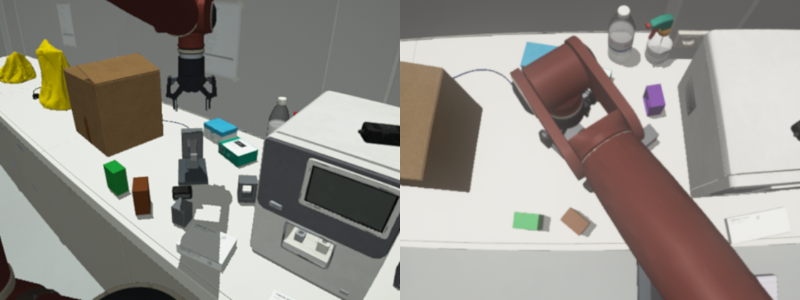

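The machine's top is at 0.33 m and the arm's fork wrist is ±65 mm wide. That leaves about 13 mm clearance at the middle collar, so I'll go ahead.

Emit:
jog_arm(motion="100 0.06 -0.08 0.01 0 0 0.02; 100 0.12 -0.16 0.02 0 0 0.04; 100 0.19 -0.24 0.04 0 0 0.078; 100 0.256 -0.323 0.06 0 0 0.078; 100 0.256 -0.323 0.1 0 0 0.078")

```text
time: 10.72
tool_pos: [0.5609, 0.2262, 0.1836]
tool_rot: [0.001, -0.329, 0.944, -0.0]
contact_force: [-0.5, 0.1, 0.7]
gripper_width: 1.005
grasp_force: 0.0
```

Emit:
jog_arm(motion="100 0 0 0.05 0 0 0; 100 0 0 0.11 0 0 0; 100 0 0 0.15 0 0 0; 100 0 0 0.15 0 0 0; 100 0 0 0.15 0 0 0")

```text
time: 11.35
tool_pos: [0.5605, 0.2296, 0.1093]
tool_rot: [0.001, -0.331, 0.944, -0.0]
contact_force: [0.4, -0.0, 0.2]
gripper_width: 0.997
grasp_force: 0.0
```

Run:
```python
from h import *
go((.5589,.2285,.032,128.6))
```

```text
t 11.35 pos [0.5605 0.2296 0.1093] yaw_y 128.67 tilt [0.0015 0.0005] w 0.9974797566341331 gf 0.0 F [ 0.4 -0.   0.2]
[0.0041 0.0004 0.1547] [-0.0004  0.001   0.0008]
```

Emit:
jog_arm(motion="100 0.004 0 0.05 0 0 0; 100 0.004 0 0.11 0 0 0; 100 0.004 0 0.154 0 0 0; 100 0.004 0 0.154 0 0 0; 0 0.004 0 0.154 0 0 0")

```text
time: 11.98
tool_pos: [0.5597, 0.2283, 0.0334]
tool_rot: [0.002, -0.331, 0.944, -0.0]
contact_force: [0.2, 0.1, -0.5]
gripper_width: 0.812
grasp_force: 0.0
```

Emit:
jog_arm(motion="0 0 0 0 0 0 0; 0 0 0 0 0 0 0; 0 0 0 0 0 0 0; 0 0 0 0 0 0 0; 0 0 0 0 0 0 0")

```text
time: 12.6
tool_pos: [0.5601, 0.2283, 0.0337]
tool_rot: [0.002, -0.331, 0.944, -0.0]
contact_force: [1.0, -0.1, 6.5]
gripper_width: 0.65
grasp_force: 64.3
```

Run:
```python
from h import *
go((.5589,.2285,.155,128.6),(.47,.22,.155,135.3),bar(.195,.155))
```

```text
t 12.6 pos [0.5601 0.2283 0.0337] yaw_y 128.64 tilt [0.0038 0.0011] w 0.6503747529346546 gf 64.2880062572658 F [ 1.  -0.1  6.5]
[ 0.0006  0.0014 -0.2426] [-0.001   0.0025  0.0005]
[ 0.1501  0.0992 -0.2433] [-0.0011  0.0024 -0.0775]
[ 0.1307  0.3107 -0.2435] [-0.0011  0.0024 -0.0775]
```

Emit:
jog_arm(motion="0 0 0 -0.08 0 0 0; 0 0 0 -0.16 0 0 0; 0 0.03 0.02 -0.241 0 0 0; 0 0.1 0.06 -0.241 0 0 -0.04; 0 0.15 0.099 -0.241 0 0 -0.077")

```text
time: 13.22
tool_pos: [0.4677, 0.2193, 0.1523]
tool_rot: [0.0, -0.385, 0.923, -0.0]
contact_force: [-0.0, 0.2, -1.2]
gripper_width: 0.647
grasp_force: 64.0
```

Emit:
jog_arm(motion="0 0 0 0 0 0 0; 0 0 0 0 0 0 0; 0 0 0 0 0 0 0; 0 0 0 0 0 0 0; 0 0 0 0 0 0 0")

```text
time: 13.85
tool_pos: [0.4691, 0.2196, 0.1517]
tool_rot: [-0.0, -0.385, 0.923, 0.0]
contact_force: [0.3, 0.0, -0.7]
gripper_width: 0.642
grasp_force: 64.0
```

Run:
```python
from h import *
go(bar(.195,.1535))
```

```text
t 13.85 pos [0.4691 0.2196 0.1517] yaw_y 135.25 tilt [-0.0003 -0.0001] w 0.641987666216937 gf 64.02117596939206 F [ 0.3  0.  -0.7]
[-0.0455  0.2072 -0.0036] [ 0.0001 -0.0002 -0.0006]
```

Emit:
jog_arm(motion="0 -0.015 0.08 -0.003 0 0 0; 0 -0.03 0.16 -0.003 0 0 0; 0 -0.045 0.207 -0.003 0 0 0; 0 -0.045 0.207 -0.003 0 0 0; 0 -0.045 0.207 -0.003 0 0 0")

```text
time: 14.48
tool_pos: [0.4114, 0.3081, 0.1533]
tool_rot: [-0.0, -0.385, 0.923, -0.0]
contact_force: [-0.6, -0.5, -1.7]
gripper_width: 0.649
grasp_force: 64.5
```

Run:
```python
from h import *
go(bar(.195,.1535),bar(.11,.1535))
```

```text
t 14.47 pos [0.4114 0.3081 0.1533] yaw_y 135.26 tilt [ 0.0002 -0.0005] w 0.6489435371298335 gf 64.5178373157978 F [-0.6 -0.5 -1.7]
[-0.001   0.0007 -0.0004] [-0.0003 -0.0002 -0.0005]
[-0.171   0.0009 -0.0004] [-0.0003 -0.0002 -0.0005]
```

Emit:
jog_arm(motion="0 -0.04 0.001 0 0 0 0; 0 -0.08 0.001 0 0 0 0; 0 -0.12 0.001 0 0 0 0; 0 -0.16 0.001 0 0 0 0; 0 -0.19 0.001 0 0 0 0")

```text
time: 15.1
tool_pos: [0.4789, 0.3758, 0.1532]
tool_rot: [-0.0, -0.384, 0.923, -0.0]
contact_force: [-0.5, -0.1, -2.0]
gripper_width: 0.648
grasp_force: 64.5
```

Emit:
jog_arm(motion="0 0 0 0 0 0 0; 0 0 0 0.01 0 0 0; 0 0 0 0.025 0 0 0; 0 0 0 0.04 0 0 0; 0 0 0 0.044 0 0 0")

```text
time: 15.72
tool_pos: [0.4769, 0.3758, 0.1301]
tool_rot: [-0.001, -0.385, 0.923, -0.0]
contact_force: [-0.4, -0.5, -0.5]
gripper_width: 0.649
grasp_force: 64.5
```

Run:
```python
from h import *
go(bar(.1,.1297),bar(.07,.13))
```

```text
t 15.72 pos [0.4769 0.3758 0.1301] yaw_y 135.27 tilt [-0.0016 -0.001 ] w 0.6486200166660794 gf 64.51819634065032 F [-0.4 -0.5 -0.5]
[-0.0026 -0.0016  0.0008] [ 0.0003 -0.0012 -0.0004]
[-0.0626 -0.0016  0.    ] [ 0.0003 -0.0012 -0.0004]
```

Emit:
jog_arm(motion="78 0 -0.001 0 0 0 0; 78 0 -0.001 0 0 0 0; 78 0 -0.001 0 0 0 0; 0 0 -0.001 0 0 0 0; 0 0 -0.001 0 0 0 0")

```text
time: 16.35
tool_pos: [0.4784, 0.3762, 0.132]
tool_rot: [0.001, -0.385, 0.923, 0.0]
contact_force: [-0.7, -1.1, 2.9]
gripper_width: 0.648
grasp_force: 64.0
```

Emit:
jog_arm(motion="0 0 0 0 0 0 0; 0 0 0 -0.001 0 0 0; 0 -0.03 0 -0.001 0 0 0; 0 -0.045 0 -0.001 0 0 0; 0 -0.045 0 -0.001 0 0 0")

```text
time: 16.98
tool_pos: [0.4947, 0.3928, 0.132]
tool_rot: [0.001, -0.385, 0.923, 0.0]
contact_force: [1.4, 1.9, 2.2]
gripper_width: 0.648
grasp_force: 64.3
```

Run:
```python
from h import *
go(bar(.062,.13),bar(.1,.13))
for c in ("scene","top"):
    f=grab_frame(c);P=cloud(f).reshape(-1,3);P=P[~np.isnan(P[:,0])];hung(P,.044);hung(P,.037)
    if c=="scene":cv2.imwrite("pics/s3.png",cv2.resize(f["color"][150:290,200:387,::-1],(800,600),interpolation=cv2.INTER_CUBIC))
```

```text
t 16.98 pos [0.4947 0.3928 0.132 ] yaw_y 135.27 tilt [0.0014 0.0013] w 0.6478186651988528 gf 64.28032913245261 F [1.4 1.9 2.2]
[-0.0294 -0.      0.0041] [-0.0001  0.0013 -0.0004]
[ 0.0466 -0.0001  0.004 ] [-0.0001  0.0013 -0.0004]
hung 143 ((-57.97383117675781, 0.5057792663574219), (98.20098114013672, 63.762168884277344), 89.74639129638672) X [-89.64651872 -27.93254496] z 0.17745804986443514
hung 430 ((-86.89002227783203, 2.19195556640625), (76.11490631103516, 119.0801010131836), 67.59934997558594) X [-149.1595297   -32.98121105] z 0.17052706828032943
hung 0
hung 35 ((-92.22246551513672, 15.219083786010742), (19.360431671142578, 6.572157859802246), 86.09060668945312) X [-95.30633115 -88.70435271] z 0.16956618544799074
```

View pics/s3.png

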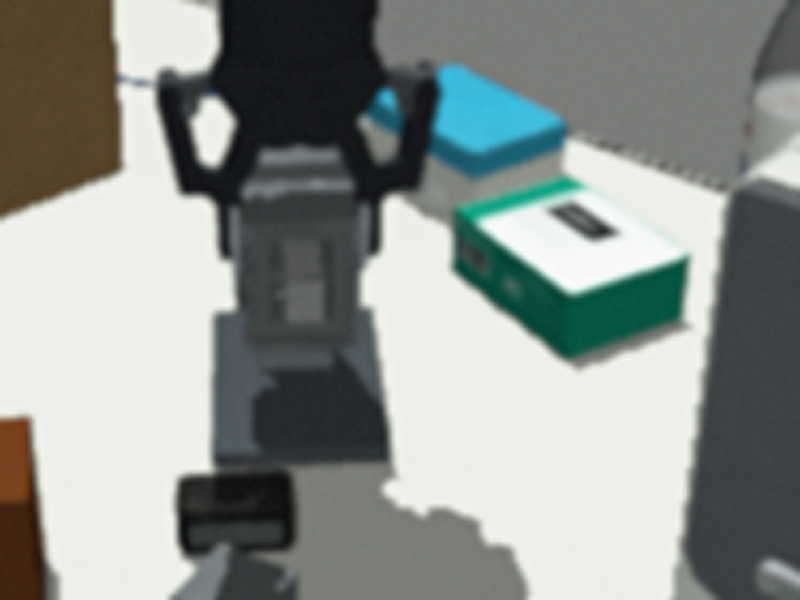

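Emit:
jog_arm(motion="0 -0.004 0 0 0 0 0; 0 -0.008 0 0 0 0 0; 0 -0.012 0 0 0 0 0; 0 -0.016 0 0 0 0 0; 0 -0.018 0 0 0 0 0")

```text
time: 17.7
tool_pos: [0.4995, 0.3977, 0.1321]
tool_rot: [-0.001, -0.385, 0.923, -0.0]
contact_force: [-2.7, -2.5, 6.5]
gripper_width: 0.649
grasp_force: 64.4
```

Emit:
jog_arm(motion="0 -0.002 0 0 0 0 0; 0 -0.004 0 0 0 0 0; 0 -0.006 0 0 0 0 0; 0 -0.008 0 0 0 0 0; 0 -0.008 0 0 0 0 0")

```text
time: 18.32
tool_pos: [0.5024, 0.4006, 0.132]
tool_rot: [-0.001, -0.385, 0.923, -0.0]
contact_force: [-1.7, -2.9, 6.4]
gripper_width: 0.653
grasp_force: 64.4
```

Run:
```python
from h import *
go(bar(.0626,.132))
```

```text
t 18.32 pos [0.5024 0.4006 0.132 ] yaw_y 135.26 tilt [-0.0015 -0.0015] w 0.6525559605983092 gf 64.44343334063888 F [-1.7 -2.9  6.4]
[-0.0064 -0.0001  0.0001] [ 0.     -0.0014 -0.0004]
```

Emit:
jog_arm(motion="0 -0.002 0 0 0 0 0; 0 -0.004 0 0 0 0 0; 0 -0.006 0 0 0 0 0; 0 -0.008 0 0 0 0 0; 0 -0.008 0 0 0 0 0")

```text
time: 18.95
tool_pos: [0.5052, 0.4034, 0.1321]
tool_rot: [-0.001, -0.385, 0.923, -0.0]
contact_force: [-2.5, -2.5, 5.6]
gripper_width: 0.648
grasp_force: 64.5
```

Run:
```python
from h import *
go(bar(.0626,.132))
```

```text
t 18.95 pos [0.5052 0.4034 0.1321] yaw_y 135.27 tilt [-0.0014 -0.0014] w 0.6477521581907295 gf 64.45650145411491 F [-2.5 -2.5  5.6]
[ 0.0017 -0.0001  0.0002] [ 0.     -0.0013 -0.0004]
```

Force hasn't risen yet, so I'll push on gently until contact.

Emit:
jog_arm(motion="0 -0.001 0 0 0 0 0; 0 -0.002 0 0 0 0 0; 0 -0.003 0 0 0 0 0; 0 -0.004 0 0 0 0 0; 0 -0.004 0 0 0 0 0")

```text
time: 19.58
tool_pos: [0.5058, 0.4041, 0.1321]
tool_rot: [-0.002, -0.385, 0.923, -0.001]
contact_force: [-5.7, -6.4, 9.0]
gripper_width: 0.648
grasp_force: 64.7
```

Run:
```python
from h import *
go(bar(.0626,.132))
```

```text
t 19.57 pos [0.5058 0.4041 0.1321] yaw_y 135.26 tilt [-0.0037 -0.0036] w 0.6477049898817814 gf 64.71787853166461 F [-5.7 -6.4  9. ]
[ 0.0034 -0.0002  0.0001] [ 0.0001 -0.0034 -0.0005]
```

Emit:
jog_arm(motion="85 0.001 0 0 0 0 0; 85 0.001 0 0 0 0 0; 85 0.001 0 0 0 0 0; 100 0.001 0 0 0 0 0; 100 0.001 0 -0.03 0 0 0")

```text
time: 20.2
tool_pos: [0.5059, 0.4045, 0.1456]
tool_rot: [-0.002, -0.385, 0.923, -0.0]
contact_force: [0.2, -0.2, -0.2]
gripper_width: 1.004
grasp_force: 0.0
```

Emit:
jog_arm(motion="100 0 0 -0.08 0 0 0; 100 0 0 -0.18 0 0 0; 100 0.1 0 -0.2 0 0 0; 100 0.2 0 -0.2 0 0 0; 100 0.3 0 -0.2 0 0 0")

```text
time: 20.82
tool_pos: [0.4006, 0.2978, 0.2486]
tool_rot: [0.001, -0.385, 0.923, 0.0]
contact_force: [-0.4, -0.2, 1.1]
gripper_width: 1.0
grasp_force: 0.0
```

Run:
```python
from h import *
for c in ("scene","top"):
    f=grab_frame(c);P=cloud(f).reshape(-1,3);P=P[~np.isnan(P[:,0])];hung(P,.044);hung(P,.037)
    if c=="scene":cv2.imwrite("pics/s4.png",cv2.resize(f["color"][150:290,200:387,::-1],(800,600),interpolation=cv2.INTER_CUBIC))
    q=P[(np.hypot(P[:,0]-.361,P[:,1]-.31)<.06)&(abs(P[:,2]-.06)<.006)]
    if len(q)>10: print("S",len(q),cv2.minAreaRect((q[:,:2]*1000).astype(np.float32)))
a=np.radians(12)
go((.3611-.005*np.cos(a),.3095-.005*np.sin(a),.12,102))
```

```text
hung 297 ((-38.498329162597656, -0.09901046752929688), (66.3559799194336, 77.61529541015625), 89.77767944335938) X [-50.00415184  -0.54265933] z 0.1777601604727702
hung 333 ((-90.72177124023438, -3.0556564331054688), (119.1720199584961, 65.89089965820312), 4.10509729385376) X [-148.49981395  -33.11100206] z 0.17059286805887836
S 395 ((359.9031982421875, 309.40924072265625), (47.47815704345703, 42.51854705810547), 11.689017295837402)
hung 924 ((-37.371360778808594, -0.7251243591308594), (77.64767456054688, 68.29855346679688), 1.4141383171081543) X [-65.9634086    0.53637105] z 0.17639204077012977
hung 782 ((-38.91639709472656, -0.7427215576171875), (80.3848876953125, 68.2385025024414), 0.47570693492889404) X [-78.57196652  -1.29928688] z 0.16973485356677698
S 172 ((347.0735778808594, 308.37274169921875), (27.129226684570312, 39.197669982910156), 29.167261123657227)
t 20.93 pos [0.3985 0.2963 0.2471] yaw_y 135.22 tilt [-0.0001 -0.0004] w 0.9972428210916076 gf 0.0 F [0.3 0.3 0.7]
[0.0423 0.0772 0.2542] [-2.000e-04 -2.000e-04  3.865e-01]
```

View pics/s4.png

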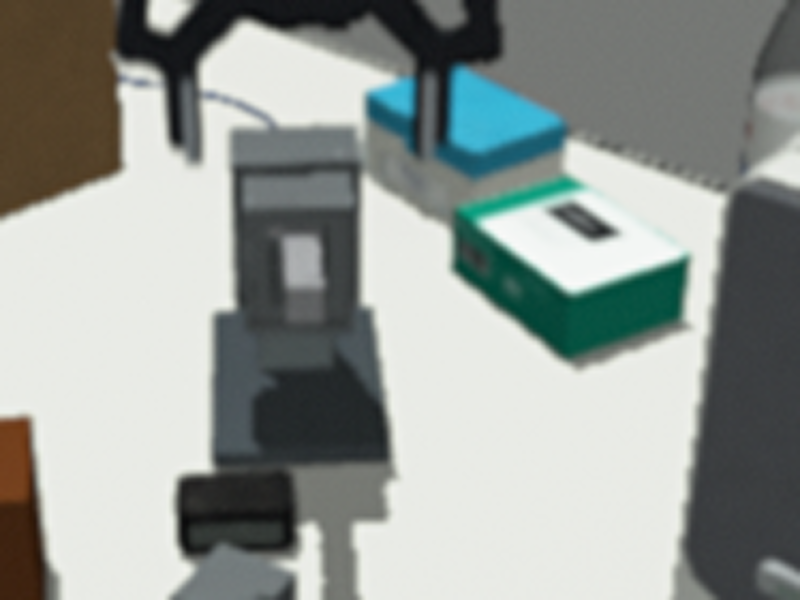

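Middle collar is nested: its front end is at about −79 mm, against −80 nominal. The small one stands close to the carton, so I'll use a narrower opening and keep the fingertips above the carton.

Emit:
jog_arm(motion="66 0.01 0.02 0.05 0 0 0.1; 66 0.02 0.04 0.1 0 0 0.2; 66 0.03 0.06 0.16 0 0 0.3; 66 0.042 0.077 0.22 0 0 0.386; 66 0.042 0.077 0.254 0 0 0.386")

```text
time: 21.55
tool_pos: [0.3588, 0.311, 0.1191]
tool_rot: [-0.0, -0.107, 0.994, -0.0]
contact_force: [0.2, 0.3, 0.6]
gripper_width: 0.662
grasp_force: 0.0
```

Emit:
jog_arm(motion="66 0 0 0 0 0 0; 66 0 0 0 0 0 0; 66 0 0 0.03 0 0 0; 66 0 0 0.06 0 0 0; 66 0 0 0.06 0 0 0")

```text
time: 22.18
tool_pos: [0.3578, 0.3098, 0.0876]
tool_rot: [-0.002, -0.105, 0.994, -0.001]
contact_force: [-0.6, 0.9, -0.2]
gripper_width: 0.659
grasp_force: 0.0
```

Run:
```python
from h import *
a=np.radians(12)
go((.3611-.005*np.cos(a),.3095-.005*np.sin(a),.026,102))
```

```text
t 22.18 pos [0.3578 0.3098 0.0876] yaw_y 102.09 tilt [-0.0036 -0.0022] w 0.659406849524088 gf 0.0 F [-0.6  0.9 -0.2]
[ 0.0032 -0.0018  0.1232] [-0.001  -0.0026  0.0011]
```

Emit:
jog_arm(motion="66 0.002 -0.001 0.04 0 0 0.001; 66 0.002 -0.001 0.08 0 0 0.001; 66 0.002 -0.001 0.12 0 0 0.001; 66 0.002 -0.001 0.123 0 0 0.001; 66 0.002 -0.001 0.123 0 0 0.001")

```text
time: 22.8
tool_pos: [0.3586, 0.3102, 0.0289]
tool_rot: [0.0, -0.105, 0.995, 0.0]
contact_force: [0.7, 0.5, 0.9]
gripper_width: 0.658
grasp_force: 0.0
```

Emit:
jog_arm(motion="0 0 0 0 0 0 0; 0 0 0 0 0 0 0; 0 0 0 0 0 0 0; 0 0 0 0 0 0 0; 0 0 0 0 0 0 0")

```text
time: 23.42
tool_pos: [0.3593, 0.3107, 0.0297]
tool_rot: [0.001, -0.105, 0.995, 0.001]
contact_force: [-0.1, 0.2, 5.9]
gripper_width: 0.483
grasp_force: 62.1
```

Run:
```python
from h import *
go((.36,.30,.155,102),bar(.2,.155))
```

```text
t 23.43 pos [0.3593 0.3107 0.0297] yaw_y 102.0 tilt [0.0022 0.0013] w 0.4829517775386713 gf 62.055376544594765 F [-0.1  0.2  5.9]
[ 0.0025 -0.0209 -0.2507] [0.0006 0.0016 0.    ]
[-0.0936 -0.0309 -0.2504] [ 1.000e-04  1.700e-03 -3.874e-01]
```

Emit:
jog_arm(motion="0 0 0 -0.08 0 0 0; 0 0 0 -0.17 0 0 -0.05; 0 -0.01 0 -0.254 0 0 -0.15; 0 -0.04 -0.01 -0.254 0 0 -0.26; 0 -0.07 -0.02 -0.254 0 0 -0.387")

```text
time: 24.05
tool_pos: [0.3947, 0.3075, 0.1556]
tool_rot: [0.0, -0.386, 0.922, 0.0]
contact_force: [-0.7, -0.3, -1.4]
gripper_width: 0.478
grasp_force: 61.4
```

Emit:
jog_arm(motion="0 0 0 0 0 0 0; 0 0 0 0 0 0 0; 0 0 0 0 0 0 0; 0 0 0 0 0 0 0; 0 0 0 0 0 0 0")

```text
time: 24.68
tool_pos: [0.3944, 0.3076, 0.1553]
tool_rot: [-0.0, -0.383, 0.924, 0.0]
contact_force: [-0.5, -0.7, -0.5]
gripper_width: 0.485
grasp_force: 61.4
```

Run:
```python
from h import *
go(bar(.19,.157))
```

```text
t 24.68 pos [0.3944 0.3076 0.1553] yaw_y 135.09 tilt [-0.  0.] w 0.48511188356431983 gf 61.41237683594227 F [-0.5 -0.7 -0.5]
[-0.0358 -0.0227 -0.0034] [ 0.     -0.     -0.0025]
```

Emit:
jog_arm(motion="0 -0.01 -0.022 -0.003 0 0 -0.002; 0 -0.035 -0.022 -0.003 0 0 -0.002; 0 -0.035 -0.022 -0.003 0 0 -0.002; 0 -0.035 -0.022 -0.003 0 0 -0.002; 0 -0.035 -0.022 -0.003 0 0 -0.002")

```text
time: 25.3
tool_pos: [0.4145, 0.3121, 0.1566]
tool_rot: [-0.0, -0.385, 0.923, -0.0]
contact_force: [0.8, 0.7, -0.7]
gripper_width: 0.48
grasp_force: 61.4
```

Run:
```python
from h import *
go(bar(.19,.157),bar(.1125,.157))
for c in ("scene","top"):
    f=grab_frame(c);P=cloud(f).reshape(-1,3);P=P[~np.isnan(P[:,0])]
    b=np.array(bar(0,0)[:2]);a=np.radians(ST);d=P-[*b,0]
    X=d[:,0]*np.cos(a)+d[:,1]*np.sin(a);Y=-d[:,0]*np.sin(a)+d[:,1]*np.cos(a)
    m=(X<-.195)&(X>-.23)&(abs(Y)<.024)&(abs(P[:,2]-.157)<.036)
    if m.sum()>20: print(c,m.sum(),"X",np.percentile(X[m],[2,50]),"Y",np.percentile(Y[m],[1,99]),"z",np.percentile(P[m,2],[1,99]))
```

```text
t 25.3 pos [0.4145 0.3121 0.1566] yaw_y 135.27 tilt [-0.0004 -0.0002] w 0.48039906589832937 gf 61.41150936484337 F [ 0.8  0.7 -0.7]
[-0.001  -0.0006 -0.0007] [ 0.0001 -0.0003 -0.0003]
[-0.156  -0.0006 -0.0008] [ 0.0001 -0.0003 -0.0003]
scene 506 X [-0.21119055 -0.20815822] Y [-0.02366679  0.02262219] z [0.12854324 0.19048082]
```

Emit:
jog_arm(motion="0 -0.03 0 0 0 0 0; 0 -0.07 0 0 0 0 0; 0 -0.11 0 0 0 0 0; 0 -0.14 0 0 0 0 0; 0 -0.154 0 0 0 0 0")

```text
time: 26.02
tool_pos: [0.4696, 0.3675, 0.1567]
tool_rot: [-0.0, -0.385, 0.923, -0.0]
contact_force: [-0.4, 0.2, -0.7]
gripper_width: 0.483
grasp_force: 61.4
```

Emit:
jog_arm(motion="0 0 0 0 0 0 0; 0 0 0 0 0 0 0; 0 0 0 0 0 0 0; 0 0 0 0.01 0 0 0; 0 0 0 0.01 0 0 0")

```text
time: 26.65
tool_pos: [0.4684, 0.3665, 0.1511]
tool_rot: [-0.001, -0.385, 0.923, -0.0]
contact_force: [-0.2, -0.9, -0.8]
gripper_width: 0.481
grasp_force: 61.4
```

Run:
```python
from h import *
go(bar(.1125,.133))
```

```text
t 26.65 pos [0.4684 0.3665 0.1511] yaw_y 135.26 tilt [-0.0011 -0.0007] w 0.48051036940416525 gf 61.408561170101166 F [-0.2 -0.9 -0.8]
[-0.0028 -0.0005  0.0361] [ 0.0002 -0.0008 -0.0005]
```

Emit:
jog_arm(motion="0 0 0 0.01 0 0 0; 0 0 0 0.02 0 0 0; 0 0 0 0.03 0 0 0; 0 0 0 0.036 0 0 0; 0 0 0 0.036 0 0 0")

```text
time: 27.28
tool_pos: [0.4687, 0.3667, 0.1334]
tool_rot: [-0.0, -0.385, 0.923, -0.0]
contact_force: [-0.5, -0.7, -1.9]
gripper_width: 0.484
grasp_force: 61.4
```

Emit:
jog_arm(motion="62 0 0 0 0 0 0; 62 0 0 0 0 0 0; 62 0 0 0 0 0 0; 0 0 0 0 0 0 0; 0 0 0 0 0 0 0")

```text
time: 27.9
tool_pos: [0.4692, 0.367, 0.1343]
tool_rot: [0.0, -0.385, 0.923, 0.0]
contact_force: [-0.2, 0.1, 1.3]
gripper_width: 0.483
grasp_force: 61.9
```

Emit:
jog_arm(motion="0 0 0 0 0 0 0; 0 -0.004 0 -0.001 0 0 0; 0 -0.007 0 -0.001 0 0 0; 0 -0.01 0 -0.001 0 0 0; 0 -0.01 0 -0.001 0 0 0")

```text
time: 28.52
tool_pos: [0.4725, 0.3705, 0.1343]
tool_rot: [0.0, -0.385, 0.923, 0.0]
contact_force: [-0.5, -1.0, 2.3]
gripper_width: 0.484
grasp_force: 62.0
```

Run:
```python
from h import *
go(bar(.097,.133))
f=grab_frame("scene");P=cloud(f).reshape(-1,3)
cv2.imwrite("pics/s5.png",cv2.resize(f["color"][150:290,200:387,::-1],(800,600),interpolation=cv2.INTER_CUBIC))
```

```text
t 28.52 pos [0.4725 0.3705 0.1343] yaw_y 135.27 tilt [0.0001 0.0001] w 0.48385253694011976 gf 62.00053833425045 F [-0.5 -1.   2.3]
[-0.0223 -0.0002  0.0027] [-0.      0.0001 -0.0004]
```

View pics/s5.png

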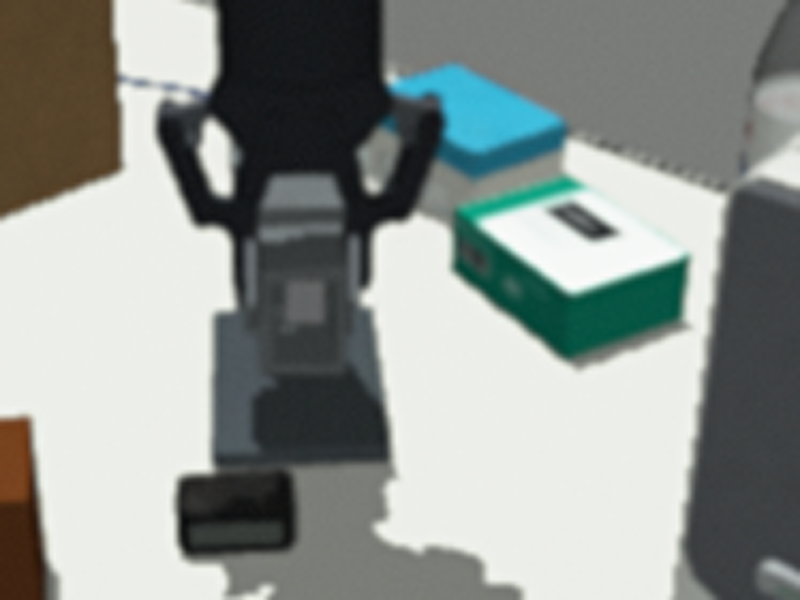

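The small collar sits on the bar behind the tip, square on. Pushing it in.

Emit:
jog_arm(motion="0 -0.004 0 0 0 0 0; 0 -0.008 0 0 0 0 0; 0 -0.011 0 0 0 0 0; 0 -0.014 0 0 0 0 0; 0 -0.016 0 0 0 0 0")

```text
time: 29.2
tool_pos: [0.4781, 0.3761, 0.1344]
tool_rot: [-0.0, -0.385, 0.923, -0.0]
contact_force: [-1.9, -2.5, 3.9]
gripper_width: 0.48
grasp_force: 62.1
```

Emit:
jog_arm(motion="0 -0.001 0 0 0 0 0; 0 -0.002 0 0 0 0 0; 0 -0.003 0 0 0 0 0; 0 -0.004 0 0 0 0 0; 0 -0.004 0 0 0 0 0")

```text
time: 29.82
tool_pos: [0.4795, 0.3775, 0.1343]
tool_rot: [0.0, -0.385, 0.923, 0.0]
contact_force: [-1.9, -1.1, 3.6]
gripper_width: 0.483
grasp_force: 62.1
```

Run:
```python
from h import *
go(bar(.096,.133))
```

```text
t 29.82 pos [0.4795 0.3775 0.1343] yaw_y 135.27 tilt [0.0001 0.0001] w 0.48342847568259906 gf 62.11823545396328 F [-1.9 -1.1  3.6]
[-0.0045 -0.0002  0.0027] [-0.      0.0001 -0.0004]
```

Emit:
jog_arm(motion="0 -0.001 0 0 0 0 0; 0 -0.002 0 0 0 0 0; 0 -0.003 0 0 0 0 0; 0 -0.004 0 0 0 0 0; 0 -0.004 0 0 0 0 0")

```text
time: 30.45
tool_pos: [0.4809, 0.379, 0.1344]
tool_rot: [0.0, -0.385, 0.923, 0.0]
contact_force: [-0.9, -1.2, 2.6]
gripper_width: 0.485
grasp_force: 62.1
```

Emit:
jog_arm(motion="0 -0.001 0 0 0 0 0; 0 -0.002 0 0 0 0 0; 0 -0.003 0 0 0 0 0; 0 -0.003 0 0 0 0 0; 0 -0.003 0 0 0 0 0")

```text
time: 31.08
tool_pos: [0.4817, 0.3798, 0.1343]
tool_rot: [-0.0, -0.385, 0.923, -0.0]
contact_force: [-2.7, -4.3, 4.4]
gripper_width: 0.486
grasp_force: 62.1
```

Run:
```python
from h import *
go(bar(.096,.133))
```

```text
t 31.07 pos [0.4817 0.3798 0.1343] yaw_y 135.26 tilt [-0.0006 -0.0005] w 0.48599330024294163 gf 62.14269071817398 F [-2.7 -4.3  4.4]
[ 0.0018 -0.0002  0.0027] [ 0.     -0.0005 -0.0005]
```

Emit:
jog_arm(motion="0 -0.001 0 0 0 0 0; 0 -0.002 0 0 0 0 0; 0 -0.003 0 0 0 0 0; 0 -0.003 0 0 0 0 0; 0 -0.003 0 0 0 0 0")

```text
time: 31.7
tool_pos: [0.4817, 0.3797, 0.1343]
tool_rot: [-0.002, -0.385, 0.923, -0.001]
contact_force: [-8.1, -8.8, 8.7]
gripper_width: 0.482
grasp_force: 62.7
```

Firm contact and no further travel: it's home. Releasing and retreating.

Emit:
jog_arm(motion="70 0.003 0 0 0 0 0; 70 0.003 0 0 0 0 0; 100 0.003 0 0 0 0 0; 100 0.003 0 0 0 0 0; 100 0.003 0 -0.03 0 0 0")

```text
time: 32.33
tool_pos: [0.4811, 0.3795, 0.1482]
tool_rot: [-0.002, -0.385, 0.923, -0.0]
contact_force: [-0.7, 0.2, -0.8]
gripper_width: 1.0
grasp_force: 0.0
```

Emit:
jog_arm(motion="100 0 0 -0.08 0 0 0; 100 0 0 -0.18 0 0 0; 100 0.1 0 -0.2 0 0 0; 100 0.2 0 -0.2 0 0 0; 100 0.3 0 -0.2 0 0 0")

```text
time: 32.95
tool_pos: [0.3757, 0.2727, 0.251]
tool_rot: [0.001, -0.385, 0.923, 0.0]
contact_force: [0.0, -0.4, 1.1]
gripper_width: 0.997
grasp_force: 0.0
```

Emit:
jog_arm(motion="100 0.05 0.05 0 0 0 0; 100 0.1 0.1 0 0 0 0; 100 0.1 0.2 0 0 0 0; 100 0.1 0.3 0 0 0 0; 100 0.1 0.35 0 0 0 0")

```text
time: 33.58
tool_pos: [0.2154, 0.3624, 0.2509]
tool_rot: [0.001, -0.386, 0.923, 0.001]
contact_force: [0.1, 0.3, 0.5]
gripper_width: 1.0
grasp_force: 0.0
```

Run:
```python
from h import *
for c in ("scene","top"):
    f=grab_frame(c);P=cloud(f).reshape(-1,3);P=P[~np.isnan(P[:,0])]
    if c=="scene":cv2.imwrite("pics/s6.png",cv2.resize(f["color"][150:290,200:387,::-1],(800,600),interpolation=cv2.INTER_CUBIC))
    b=np.array(bar(0,0)[:2]);a=np.radians(ST);d=P-[*b,0]
    X=d[:,0]*np.cos(a)+d[:,1]*np.sin(a);Y=-d[:,0]*np.sin(a)+d[:,1]*np.cos(a)
    for x0 in range(-150,2,4): # profile of tops along the bar
        m=(X*1000>=x0)&(X*1000<x0+4)&(abs(Y)<.012)&(P[:,2]>.1)&(P[:,2]<.2)
        if m.sum()>2: print(x0,round(P[m,2].max(),4),end="; ")
    print()
go()
```

```text
-150 0.1687; -146 0.1678; -122 0.1566; -118 0.164; -114 0.1654; -110 0.1648; -106 0.165; -102 0.1647; -98 0.1642; -94 0.1649; -90 0.1655; -86 0.1648; -82 0.1718; -78 0.1729; -74 0.1725; -70 0.1718; -66 0.1719; -62 0.1714; -58 0.1724; -54 0.1711; -50 0.1725; -46 0.1787; -42 0.179; -38 0.1792; -34 0.1792; -30 0.1786; -26 0.1785; -22 0.1788; -18 0.1792; -14 0.1784; -10 0.1783; -6 0.1786; -2 0.1777; 
-150 0.1682; -146 0.1707; -142 0.1686; -138 0.1579; -134 0.1573; -130 0.1572; -126 0.1579; -122 0.1566; -118 0.1643; -114 0.1654; -110 0.1655; -106 0.1643; -102 0.1642; -98 0.166; -94 0.1653; -90 0.1657; -86 0.1654; -82 0.1721; -78 0.1721; -74 0.1722; -70 0.1724; -66 0.1725; -62 0.1727; -58 0.172; -54 0.1726; -50 0.1709; -46 0.1786; -42 0.1797; -38 0.1798; -34 0.1785; -30 0.1791; -26 0.1795; -22 0.18; -18 0.1793; -14 0.1785; -10 0.1794; -6 0.1795; -2 0.1781; 
t 33.67 pos [0.2155 0.3623 0.2507] yaw_y 135.49 tilt [0.0009 0.0017] w 0.9994696447091487 gf 0.0 F [ 0.2 -0.9  0.3]
```

View pics/s6.png

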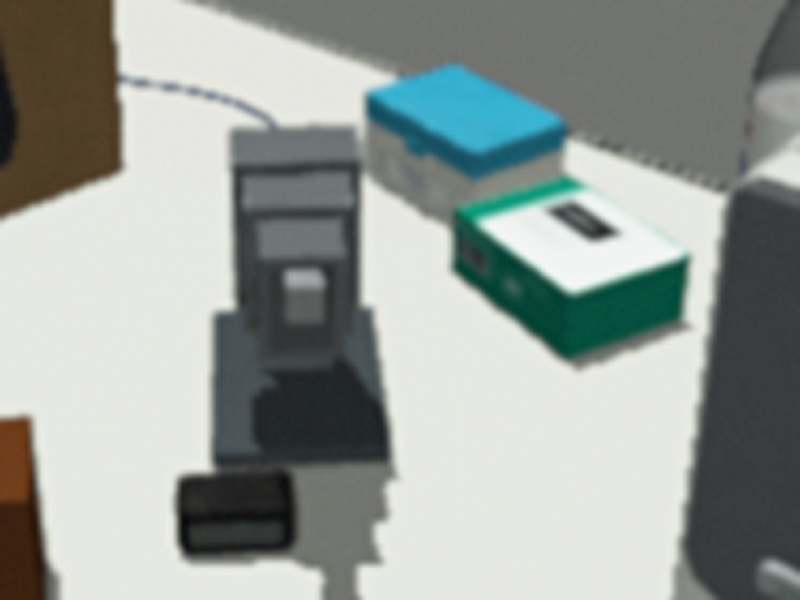

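All three collars hang nested and square; the tops step down at about −44, −80 and −116 mm, as they should.

```bash
python3 -c "
from h import *
print(job_done())"
```

```text
the job is handed in; nothing more can be done
None
```

The job is handed in at about 34 s of the 72 s allowed: all three grey collars hang nested on the hook, with the largest back against the plate and lips facing out. The last pictures showed each one home, the arm clear, and the code reader in its place. I didn't re-measure the carton at the end, and no verdict came back.

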